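Swing the catch board under the grinding stone's lip

ROBOT

A 7-joint arm with a two-finger parallel gripper is mounted at the origin on the work surface. World frame = base frame: x ahead of the robot, y to its left, z up, the work surface at z = 0. Lengths are in m, angles in rad, forces in N, time in s.
With the tool pointing down it reaches from about 0.425 to 0.875 m from the base axis. Payload 4.7 kg.
Tool frame: the origin (TCP) lies at the very end of the fingers, on their centre line; the grasp point (between the pads) lies 19 mm behind it; z points along the fingers, y is the line along which they close (so a half turn about z gives the same grasp; the last joint's range is limited). The gripper opens to 87 mm and grips with 3 to 60 N. Pads are 19 mm wide; open, the fingers measure 117 mm over their backs; the gripper's body (75 mm by 190 mm) begins 51 mm behind the grasp point.
Start: joints at [-1.103, 0.321, -0.07, 1.45, 0.023, 1.371, -0.057], TCP at [0.285, 0.584, 0.223] pointing down, gripper open.
Joint ranges: [-2.86, 2.86], [-0.3, 2.09], [-1.38, 1.24], [0.06, 2.45], [-1.56, 4.7], [0.09, 2.05], [-2.69, 2.69]. Speed limits (rad/s): [2.57, 2.57, 3.14, 3.14, 3.14, 3.14, 3.14].

INTERFACE

Orientations are given as [roll, pitch, yaw] about the fixed x, y, z axes, in that order (R = Rz(yaw) Ry(pitch) Rx(roll)).
In Python, from station import ctrl, jaws, grab_frame, calibration, trace, pinpoint gives the robot as it stands. Calls block until the motion is done:
- ctrl.move_pose(position, orientation): joint-space move of the TCP to a pose.
- ctrl.servo_line(position, frame=None, velocity=0.15, threshold=None): straight line of the TCP; frame=None keeps the orientation; velocity is the mean speed in m/s. With threshold (N) it stops when the force on the tool has changed by that much, and returns True; else False.
- ctrl.set_joints(angles): joint-space move.
- jaws.set_gripper(opening, squeeze=None): finger opening in m; squeeze is the grip in N (None keeps the last); returns when the fingers have stopped.
- ctrl.pause(seconds).
- ctrl.ik(position, orientation): joint angles nearest the present ones, or None.
- ctrl.state(): the state.
- grab_frame(name): name is "scene" or "top" or "wrist"; returns the picture (480x640x3 uint8, blue, green, red); there is no depth.
- calibration(name): a dict with "intrinsics" (3x3 intrinsics, pixels), "D" ([k1, k2, p1, p2, k3] as OpenCV has them; the pictures are not rectified), "xyz" and "attitude" of the camera in the world; the wrist camera has in their place "hand_eye" (4x4, takes a point from camera to tool coordinates, whose origin is the TCP and whose axes are the flange's). Camera axes: x right, y down, z forward; pixel columns grow to the right and rows downward; lengths in m; the calibration is good to about 2 mm. A picture is of the moment at which its call begins: read the wrist's pose just before it. calibration takes no time and is no camera call.
A pose or a line that the arm cannot do raises ctrl.MotionError and nothing moves.
- ctrl.sign_off(): hands the job in; it is judged then, once.
Trained networks look in the newest picture that a camera, given by its name, has taken for a name from the list of things; names that differ only in an ending like _2 or _b are one class to them, and where a whole thing is asked for, a point or a joint stands for the part that bears it (a point fixed in the world has none). Each returns a list of dicts, best first, with "confidence" (0 to 1); they miss things now and then, are a little off and sometimes report something else, mostly with a low value. They report only what shows in the picture. A call takes as long as a camera call.
- trace(camera, query): "mask" (480x640 bool, what is visible of it) and "position" ([column, row] in pixels, amid what is visible of it).
- pinpoint(camera, query): "position" ([column, row] in pixels: a listed point, or the origin of a listed thing).
The state is a dict: "clock": time; "joint_positions": joint angles; "joint_velocities": joint speeds; "effort": joint torques, N m; "position": TCP position; "eef_rot": TCP orientation; "force": force on the tool from outside, world axes, zero at the start; "ft_torque": the same for the moment, N m; "opening": finger opening in m; "grip_force": force on a finger pad.
Only numpy, scipy, OpenCV 4.12 (cv2) and the standard library are available. Lean on these libraries where they do the work, as an engineer would, in place of code of your own. Each camera call takes 0.05 s, during which the arm holds its last target. There are 200 camera calls.

TASK

Swing the wooden board round on its steel pin until it lies straight along the front of the grinding stone (parallel to the stone's front lip), carrying the clay dish with it so that the dish ends upright on the board with its rim under the lip. Keep the board flat on the table and on its pin, do not tip the dish, and leave the other things on the table where they are.

Things in the scene. Friction and masses are not known exactly. Their poses are not given: they have to be found in the camera images.
- metate: Fixed grey stone metate: sloping slab 340 (x) x 240 (y) x 45 mm on three legs, a stone roller on top (to 211 mm high). Low front lip faces its -x, edge at x = -170 mm, underside 70 and top 120 mm above the table. Two front legs at y = +-85 mm, 50 mm wide, front faces at x = -95 mm. Origin on the table under the slab's centre, z up. The pin stands at x = -195, y = +130 mm in this frame.
- lip (a point): Middle of the stone's front lip edge, 95 mm above the table. When the board is parallel to the lip it points along the stone's -y axis, its inner long edge 30 mm under the lip and 45 mm short of the front legs, so nothing stops it there: it can be swung too far.
- pin: Fixed upright dark steel pin standing in the table, 14 mm diameter, 48 mm high; origin at its foot on the table. It passes through the hole in the board.
- board: Loose paddle-shaped wooden board, about 0.45 kg, 20 mm thick, flat on the table. Origin: centre of its 18 mm hole (round the pin, 2 mm play), at the underside; x points along the board to its free end, z up. Narrow part round the hole: x -30 to 30 mm, 60 mm wide. Blade: x 30 to 220 mm, y -55 to +55 mm. It stops where it is left.
- board_end (a point): Middle of the board's free end, 220 mm from the hole centre, 10 mm above the table. The board starts 29 to 54 degrees clockwise (seen from above) of its goal heading, so it must swing counterclockwise, towards the stone: its long y = -55 mm edge is the one to push.
- dish: Loose shallow clay dish, 116 mm across the rim, 38 mm high, about 0.25 kg, origin at the centre of its underside. It stands free on the board's blade 115 to 135 mm from the pin and rides along by friction if the board is moved gently.
- cup: Clay cup, 72 mm wide, 60 mm high, bystander near the robot's base; origin at its foot. Leave alone.
- jar: Small glass jar with a wooden lid, 60 mm wide, 60 mm high, bystander beyond the board's free end; origin at its foot. Leave alone.
- spoon: Wooden spoon, 200 mm long, lying on a fixed white cutting board (300 x 220 x 12 mm) to the right. Leave alone.

How it is judged:
At the end, for the whole second after the job is handed in: The board lies flat, at rest and still on its pin, within 5 degrees of parallel to the stone's front lip, pointing along the stone's front; the dish stands upright and at rest on the board, its rim under the stone's lip (dish centre 165 to 226 mm ahead of the stone's centre) (angle between the x axis of board and the y axis of metate, either way round below 0.09 rad and y of dish in the frame of metate below 0.1 m and horizontal distance between board and pin below 0.008 m and height (world z) of board below 0.006 m and angle between board's own z axis and vertical below 0.04 rad and angle between dish's own z axis and vertical below 0.1 rad and z of dish in the frame of board between 0.015 and 0.026 m and x of dish in the frame of metate between -0.226 and -0.165 m and linear speed of each of board, dish below 0.01 m/s and angular speed of board below 0.05 rad/s); the robot touches nothing.
It fails at once if the dish is tipped by more than 20 degrees (angle between dish's own z axis and vertical above 0.35 rad).
It fails at once if the board is lifted: tilted by more than 9 degrees, or off the table by more than 20 mm (angle between board's own z axis and vertical above 0.15 rad or height (world z) of board above 0.02 m).
It fails at once if another thing on the table is moved by more than 30 mm (distance of any of cup, jar, spoon from where it was at the start of the episode above 0.03 m).
It also fails if it takes over 38 s, if anything falls off the work surface, if the arm or the gripper's body presses on something with over 40 N, if the wrist force passes 120 N, or if a joint passes its speed limit or range.

## Working session

There is one attempt and no reset: what is moved stays moved. The work goes in short steps, each a Python script; the robot and the scene stay as the last script left them, time stands still between calls to the robot, and variables do not carry over. Pictures are saved under pics/ and viewed, at most 10 in all, crops included, and the job is handed in when it is done.

```bash
mkdir -p pics
cat > h.py <<'E'
import numpy as np, cv2
from scipy.spatial.transform import Rotation as R
from station import ctrl,jaws,grab_frame,calibration,trace,pinpoint
def ray(cam,px):
    c=calibration(cam); K=np.array(c["intrinsics"],float); D=np.array(c["D"],float)
    u=cv2.undistortPoints(np.array([[px]],float),K,D)[0,0]
    A=np.array(c["attitude"],float)
    Rm=A if A.shape==(3,3) else R.from_euler('xyz',A).as_matrix()
    return np.array(c["xyz"],float),Rm@np.array([u[0],u[1],1])
def at_z(cam,px,z):
    o,d=ray(cam,px); return o+d*(z-o[2])/d[2]
def snap(cam,name=None):
    f=grab_frame(cam)
    if name: cv2.imwrite('pics/'+name,f)
    return f
E
python3 - <<'E'
from h import *
print(calibration("top"),calibration("scene"))
Z=dict(pin=0,board=0,board_end=.01,dish=.02,lip=.095,metate=0,cup=0,jar=0)
for cam in("top","scene"):
    snap(cam,cam+'0.png')
    for n,z in Z.items():
        r=pinpoint(cam,n)
        for q in r[:2]: print(cam,n,round(q["confidence"],2),np.round(q["position"],1),at_z(cam,q["position"],z).round(4))
s=ctrl.state();print(s["clock"],s["position"],s["eef_rot"])
E
```

```text
{'intrinsics': array([[577.5761686 ,   0.        , 324.7222582 ],
       [  0.        , 577.5761686 , 244.13551361],
       [  0.        ,   0.        ,   1.        ]]), 'D': array([-0.10469322,  0.        ,  0.        ,  0.        ,  0.        ]), 'xyz': array([ 0.24644078, -0.05518747,  1.44377928]), 'attitude': array([-2.93929889e+00, -2.60236656e-03, -1.56637379e+00])} {'intrinsics': array([[550.11512121,   0.        , 315.52834334],
       [  0.        , 550.11512121, 239.52939764],
       [  0.        ,   0.        ,   1.        ]]), 'D': array([0.02141349, 0.        , 0.        , 0.        , 0.        ]), 'xyz': array([ 1.08132124, -0.60153564,  1.21042458]), 'attitude': array([-2.54157203,  0.01618574,  0.77105445])}
top pin 0.59 [312.  274.5] [ 0.4641 -0.0259  0.    ]
top board 0.76 [311.3 276.1] [ 0.4601 -0.0241  0.    ]
top board_end 0.67 [357.2 196.2] [ 0.6672 -0.1409  0.01  ]
top dish 0.63 [340.  223.5] [ 0.5921 -0.0961  0.02  ]
top lip 0.67 [301.6 211. ] [ 0.6044 -0.0013  0.095 ]
top lip 0.24 [243.9 218.5] [0.5852 0.1376 0.095 ]
top metate 0.79 [240.1 221.9] [0.6    0.1
[... 161 characters left out ...]
.    ]
scene pin 0.5 [308.6 238.6] [ 0.4746 -0.0318  0.    ]
scene board 0.73 [308.1 235.9] [ 0.4674 -0.0265  0.    ]
scene board 0.7 [334.2 356.5] [ 0.7511 -0.2275  0.    ]
scene board_end 0.56 [331.1 306.8] [ 0.661  -0.1424  0.01  ]
scene dish 0.63 [323.5 272.9] [ 0.5853 -0.0899  0.02  ]
scene lip 0.91 [353.8 233.1] [0.5917 0.0123 0.095 ]
scene metate 0.57 [389.8 217.8] [0.587  0.1702 0.    ]
scene metate 0.38 [308.9 238.2] [ 0.4742 -0.0303  0.    ]
scene cup 0.66 [346.8 149.6] [0.3305 0.2775 0.    ]
scene cup 0.58 [388.9 216.6] [0.5826 0.1716 0.    ]
scene jar 0.84 [333.9 362.2] [ 0.7601 -0.2382  0.    ]
0.9 [0.28496315 0.58422407 0.22256389] [3.14154977e+00 2.52200448e-05 2.68783308e+00]
```

View pics/top0.png

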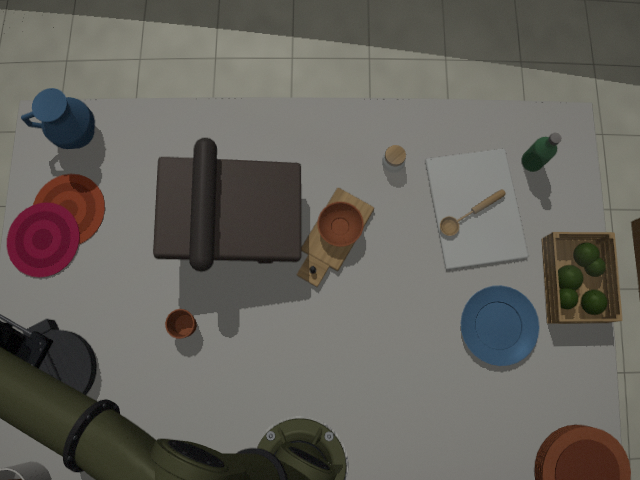

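View pics/scene0.png

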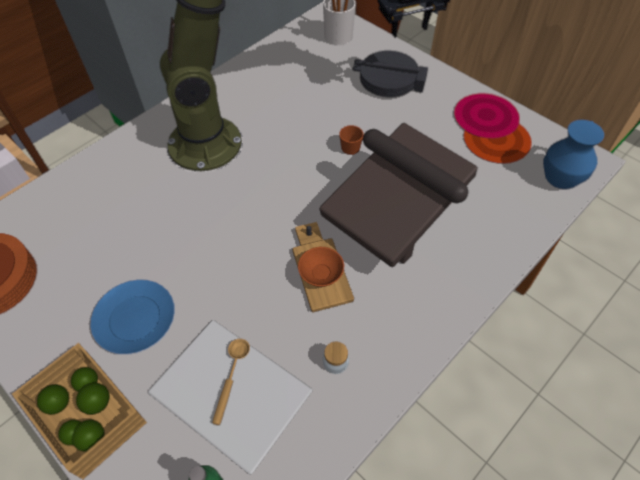

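The top view shows the stone's lip facing right (column ~301), the pin at (312,272), and the board pointing up-right with the dish at (340,224). The jar is at (395,156). The scene view agrees. Next I'll get the stone's yaw and the board's heading from the masks, and check that the approach is reachable.

```bash
cat >> h.py <<'E'
def boardedge(cam="top",pin=None,img=None):
    """heading from outer (-y) long edge: mask points, on z=0.02 plane"""
    r=trace(cam,"board"); m=r[0]["mask"].astype(np.uint8)
    return r[0]["confidence"],m
def warp(m,z,cam="top"):
    c,_=max(((q,cv2.contourArea(q)) for q in cv2.findContours(m.astype(np.uint8),0,cv2.CHAIN_APPROX_NONE)[0]),key=lambda t:t[1])
    return np.array([at_z(cam,p,z)[:2] for p in c[:,0,:].astype(float)])
def outer_line(P,pin,h0):
    """fit the outer long edge of the blade; returns heading deg, offset from pin"""
    h=h0
    for _ in range(4):
        d=np.array([np.cos(h),np.sin(h)]); n=np.array([-d[1],d[0]])
        a=(P-pin)@d; b=(P-pin)@n
        k=(a>.05)&(a<.205)&(b<-.035)
        if _: k&=abs(b-np.median(b[k]))<.006
        v=cv2.fitLine(P[k].astype(np.float32),cv2.DIST_HUBER,0,.01,.01).ravel()
        u=v[:2]*np.sign(v[:2]@d); h=np.arctan2(u[1],u[0])
    nn=np.array([-u[1],u[0]])
    return np.degrees(h),(v[2:]-pin)@nn,k.sum()
E
python3 - <<'E'
from h import *
f=snap("top")
m=trace("top","metate")[0]; P=warp(m["mask"],.12); print("metate",m["confidence"])
# lip edge: low-y side
for lo,hi in((.53,.74),):
    k=(P[:,0]>lo)&(P[:,0]<hi)&(P[:,1]<.06); v=cv2.fitLine(P[k].astype(np.float32),cv2.DIST_HUBER,0,.01,.01).ravel()
    print("lip line",v,np.degrees(np.arctan2(v[1],v[0])),k.sum(),P[k].min(0),P[k].max(0))
for s,l in((P[:,0].max(),"far"),):
    k=(P[:,0]>s-.012)&(P[:,1]<.3)&(P[:,1]>.05); v=cv2.fitLine(P[k].astype(np.float32),cv2.DIST_HUBER,0,.01,.01).ravel(); print(l,v)
c,bm=boardedge(); B=warp(bm,.02); print(c,bm.sum())
pin=np.array([.466,-.026])
print(outer_line(B,pin,-.51)); print(B.min(0),B.max(0))
s=ctrl.state()
for h in(-30,0):
  for q in(90,-90):
    hh=np.radians(h);d=np.array([np.cos(hh),np.sin(hh)]);n=np.array([-d[1],d[0]])
    p=pin+.2*d-.08*n
    for z in(.3,.01): print(h,q,z,np.round(ctrl.ik([*p,z],[np.pi,0,hh+np.radians(q)]),2) if ctrl.ik([*p,z],[np.pi,0,hh+np.radians(q)]) is not None else None)
print(ctrl.state()["clock"])
E
```

```text
Traceback (most recent call last):
IndexError: list index out of range
```

```bash
cat >> h.py <<'E'
def get(cam,q,n=4,fn=trace):
    for _ in range(n):
        r=fn(cam,q)
        if r: return r[0]
        grab_frame(cam)
    return None
E
python3 - <<'E'
from h import *
f=snap("top")
m=get("top","metate")
if m:
    M=m["mask"]; print("metate",m["confidence"],M.sum())
else:
    g=f.astype(int); M=((g.max(2)<75)); M[:, :140]=0; M[:,320:]=0; M[:150]=0;M[265:]=0; print("colour")
P=warp(M,.12)
k=(P[:,0]>.55)&(P[:,0]<.71)&(P[:,1]<.06); v=cv2.fitLine(P[k].astype(np.float32),cv2.DIST_HUBER,0,.01,.01).ravel()
print("lip line",v,np.degrees(np.arctan(v[1]/v[0])),k.sum(),P.min(0),P.max(0))
k=(P[:,0]>P[:,0].max()-.02)&(P[:,1]<.12)&(P[:,1]>.03); v=cv2.fitLine(P[k].astype(np.float32),cv2.DIST_HUBER,0,.01,.01).ravel(); print("far",v,k.sum())
b=get("top","board"); print(b and (b["confidence"],b["mask"].sum(),b["position"]))
pin=np.array([.466,-.026])
if b:
    B=warp(b["mask"],.02); print(outer_line(B,pin,-.51),B.min(0),B.max(0))
for h in(-30,0):
  for q in(90,-90):
    hh=np.radians(h);d=np.array([np.cos(hh),np.sin(hh)]);n=np.array([-d[1],d[0]])
    p=pin+.2*d-.08*n
    for z in(.3,.01):
        j=ctrl.ik([*p,z],[np.pi,0,hh+np.radians(q)]); print(h,q,z,None if j is None else np.round(j,2))
print(ctrl.state()["clock"])
E
```

```text
metate 0.84 15303
lip line [0.9999056  0.01374251 0.6116996  0.00167459] 0.7874125 64 [ 4.52724504e-01 -1.13337458e-05] [0.78205828 0.35095511]Traceback (most recent call last):
  File "<stdin>", line 11, in <module>
cv2.error: OpenCV(4.12.0) /io/opencv/modules/imgproc/src/linefit.cpp:50: error: (-215:Assertion failed) count > 0 in function 'fitLine2D_wods'
```

Run:
```python
from h import *
f=snap("top")
b=get("top","board"); print(b and (b["confidence"],b["mask"].sum(),b["position"]))
pin=np.array([.466,-.026])
if b:
    B=warp(b["mask"],.02); print(outer_line(B,pin,-.51),B.min(0),B.max(0))
for h in(-30,0):
  for q in(90,-90):
    hh=np.radians(h);d=np.array([np.cos(hh),np.sin(hh)]);n=np.array([-d[1],d[0]])
    p=pin+.2*d-.08*n
    for z in(.3,.01):
        j=ctrl.ik([*p,z],[np.pi,0,hh+np.radians(q)]); print(h,q,z,None if j is None else np.round(j,2))
print(ctrl.state()["clock"])
```

```text
(0.8, np.int64(2252), [324.0, 253.8])
(np.float64(-31.657002353110773), np.float64(-0.05017031968626164), np.int64(24)) [ 0.43480451 -0.12877424] [0.58525383 0.01115213]
-30 90 0.3 [-0.37  0.32  0.84  1.41 -0.24  1.52 -0.07]
-30 90 0.01 [-0.41  0.62  0.89  1.74 -0.55  1.05  0.16]
-30 -90 0.3 [ 1.09  0.48 -1.18  1.35  0.45  1.59  2.59]
-30 -90 0.01 [ 1.12  0.83 -1.18  1.68  0.81  1.21  2.35]
0 90 0.3 [-0.35  0.4   0.67  1.28 -0.24  1.54  0.28]
0 90 0.01 [-0.3   0.6   0.56  1.61 -0.36  1.04  0.37]
0 -90 0.3 [-0.64  0.59  1.21  1.29 -0.54  1.62 -2.66]
0 -90 0.01 [-0.61  0.81  1.06  1.62 -0.76  1.17 -2.51]
1.2
```

```bash
cat >> h.py <<'E'
PIN=np.array([.466,-.0255])
def pose(h,off,r=.2,z=.010):
    a=np.radians(h);d=np.array([np.cos(a),np.sin(a)]);n=np.array([-d[1],d[0]])
    return [*(PIN+r*d+off*n),z],[np.pi,0,a+np.pi/2]
E
python3 - <<'E'
from h import *
p,o=list(ctrl.state()["position"]),None
ctrl.servo_line([p[0],p[1],.38],velocity=.25)
P,O=pose(-31,-.09,z=.3); ctrl.move_pose(P,O); print(ctrl.state()["clock"])
jaws.set_gripper(0.0)
P,O=pose(-31,-.09,z=.05); ctrl.servo_line(P,velocity=.15)
P,O=pose(-31,-.09); ctrl.servo_line(P,velocity=.08)
s=ctrl.state();print(s["clock"],s["position"],s["force"],s["opening"])
snap("top","top1.png")
w=snap("wrist","w1.png")
E
```

```text
4.9667
8.9583 [ 0.59098672 -0.20578822  0.00972602] [ 0.75676346  0.00943071 -0.12691352] 0.0003454387058013335
```

View pics/top1.png

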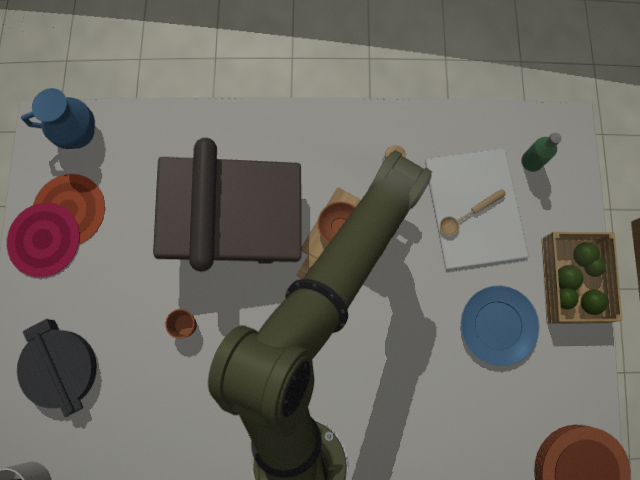

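View pics/w1.png

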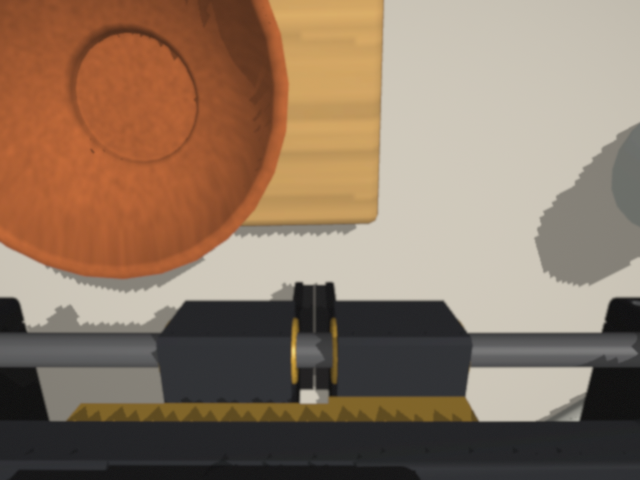

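The top view has the arm beside the board without touching it. The wrist view shows the board's corner at (377,221), its end edge at column ~382, the fingers at column 315, and the dish rim left of them. I'll locate the corner in metric terms, push in small arcs to about -8°, and check.

```bash
cat >> h.py <<'E'
def wpt(px,z,s=None):
    s=s or ctrl.state(); c=calibration("wrist"); H=np.array(c["hand_eye"],float)
    u=cv2.undistortPoints(np.array([[px]],float),np.array(c["intrinsics"]),np.array(c["D"]))[0,0]
    Rw=R.from_euler('xyz',s["eef_rot"]).as_matrix(); p=np.array(s["position"])
    o=Rw@H[:3,3]+p; d=Rw@H[:3,:3]@np.array([u[0],u[1],1]); return o+d*(z-o[2])/d[2]
def inb(p,h):
    a=np.radians(h);d=np.array([np.cos(a),np.sin(a)]);n=np.array([-d[1],d[0]]); q=np.array(p[:2])-PIN; return np.round([q@d,q@n],4)
E
python3 - <<'E'
from h import *
s=ctrl.state()
c=wpt([377,221],.02,s); e=wpt([383,0],.02,s); l=wpt([300,224],.02,s)
print("corner",c,"end hdg",np.degrees(np.arctan2(e[1]-c[1],e[0]-c[0]))-90,"side hdg",np.degrees(np.arctan2(c[1]-l[1],c[0]-l[0])))
for h in(-31,-30,-29): print(h,inb(c,h))
print("tip",inb(s["position"],-31), "dish base",inb(wpt([136,95],.022,s),-30), "rim right",inb(wpt([288,90],.058,s),-30),"rim low",inb(wpt([115,276],.058,s),-30))
E
```

```text
corner [ 0.63565123 -0.1844545   0.02      ] end hdg -29.81460553725919 side hdg -28.773217446253877
-31 [ 0.2273 -0.0489]
-30 [ 0.2264 -0.0528]
-29 [ 0.2254 -0.0568]
tip [ 0.2005 -0.09  ] dish base [ 0.1346 -0.0022] rim right [ 0.1936 -0.0047] rim low [ 0.135  -0.0602]
```

```bash
sed -i 's/^PIN=.*/PIN=np.array([.469,-.0255])/' h.py
python3 - <<'E'
from h import *
H0=-29.8
P,O=pose(H0,-.074,r=.197); ctrl.servo_line(P,frame=O,velocity=.05)
P,O=pose(H0,-.055,r=.197); hit=ctrl.servo_line(P,velocity=.02,threshold=1.5)
s=ctrl.state(); off=inb(s["position"],H0)[1]; print(hit,off,s["force"],s["clock"])
for h in(-24,-18,-13,-9):
    P,O=pose(h,-.067,r=.197); ctrl.servo_line(P,frame=O,velocity=.03)
    s=ctrl.state(); print(h,s["clock"],np.round(s["force"],1),s["position"])
snap("wrist","w2.png")
r=get("wrist","board",2); print(r and r["confidence"])
E
```

```text
True -0.0664 [ 0.20696396 -0.07882516  0.38756884] 10.175
-24 11.0333 [-0.2 -0.4 -0. ] [ 0.62219815 -0.16613062  0.01026187]
-18 11.9083 [ 0.3 -3.6  1.6] [ 0.63623415 -0.15021002  0.01026924]
-13 12.6667 [-0.7 -3.7  2.7] [ 0.64616426 -0.1351109   0.01020353]
-9 13.3 [ 1.4 -4.1  2.6] [ 0.65331259 -0.12259541  0.01020986]
0.27
```

View pics/w2.png

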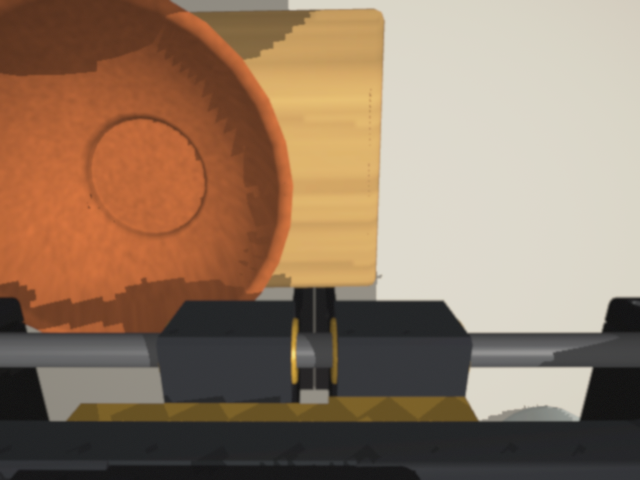

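The wrist view shows the board in contact with the fingers at (315,288), its end edge running from (384,20) to (377,282), and the dish steady with its base centre at (148,176).

```bash
cat >> h.py <<'E'
def endhdg(a,b):
    s=ctrl.state(); A=wpt(a,.02,s);B=wpt(b,.02,s); h=np.degrees(np.arctan2(A[1]-B[1],A[0]-B[0]))-90
    return h,A,B,inb(B,h)
E
python3 - <<'E'
from h import *
g=endhdg([384,20],[377,282]); print(g, inb(wpt([148,176],.022),g[0]))
for h in(-5,-2):
    P,O=pose(h,-.067,r=.197); ctrl.servo_line(P,frame=O,velocity=.03)
s=ctrl.state(); print(h,s["clock"],np.round(s["force"],1),s["position"])
snap("wrist","w3.png"); snap("top","top3.png")
E
```

```text
(np.float64(-7.710399926781292), array([ 0.69626284, -0.01270453,  0.02      ]), array([ 0.68263964, -0.11332635,  0.02      ]), array([ 0.2235, -0.0584])) [ 0.1315 -0.01  ]
-2 14.55 [ 0.6 -4.7  4.5] [ 0.66376685 -0.09937847  0.01017549]
```

View pics/w3.png

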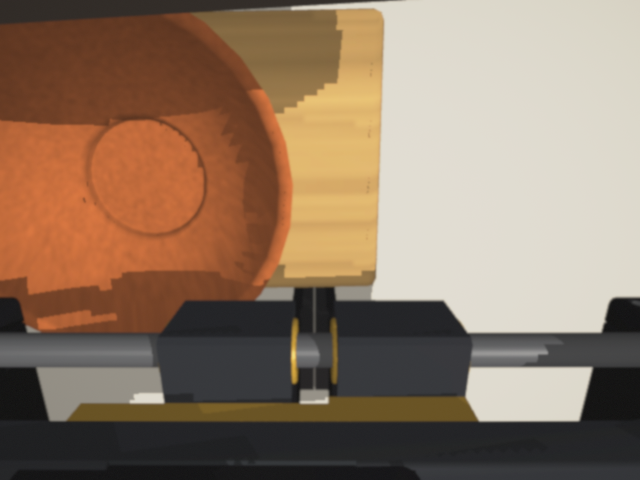

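The wrist view shows the stone's lip edge entering along the top, from about (0,23) to (400,0). The board's end edge runs from (383,20) to (375,280), and the dish is unchanged. I'll compare the two directions.

Run:
```python
from h import *
g=endhdg([383.5,20],[375.5,278]); print(g, inb(wpt([148,176],.022),g[0]))
for z in(.07,.12):
    a,b=wpt([0,23],z),wpt([400,0],z); print("lip",np.degrees(np.arctan2(b[1]-a[1],b[0]-a[0])),a,b)
print(np.degrees(ctrl.state()["eef_rot"]))
f=cv2.imread("pics/top3.png")[130:290,230:430]; cv2.imwrite("pics/top3c.png",cv2.resize(f,None,fx=3.7,fy=3.7,interpolation=cv2.INTER_CUBIC))
```

```text
(np.float64(-1.0010240330561402), array([0.69266581, 0.01495447, 0.02      ]), array([ 0.69092511, -0.08466803,  0.02      ]), array([ 0.2229, -0.0553])) [ 0.1314 -0.0093]
lip 0.7687591460644938 [0.59140476 0.00603185 0.07      ] [0.68783215 0.00732573 0.07      ]
lip 0.768759146064493 [ 0.62804365 -0.00707335  0.12      ] [ 0.6772643 -0.0064129  0.12     ]
[ 1.79972420e+02 -2.21448742e-03  8.79933818e+01]
```

View pics/top3c.png

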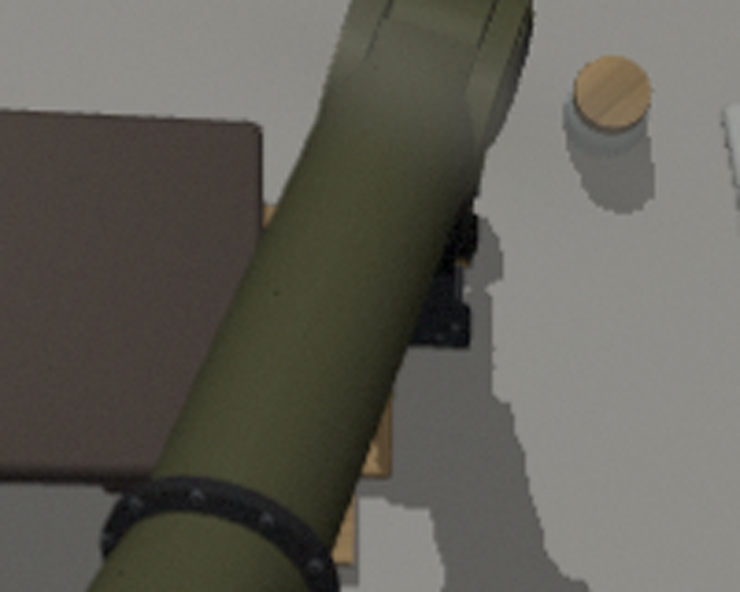

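The crop shows the board beside and under the lip, with the arm hiding most of it. Both cameras put the lip at 0.8° and the board at -1.0°, so one last 1.7° push remains. Then I'll retreat and check.

Run:
```python
from h import *
P,O=pose(-.3,-.067,r=.197); ctrl.servo_line(P,frame=O,velocity=.02); ctrl.pause(.2)
P,O=pose(-.3,-.10,r=.197); ctrl.servo_line(P,velocity=.04)
P[2]=.2; ctrl.servo_line(P,velocity=.12)
s=ctrl.state(); print(s["clock"],s["position"],s["force"])
snap("wrist","w4.png")
```

```text
18.0167 [ 0.66502044 -0.12643715  0.19900197] [-0.67527908  0.0023179  -0.05908756]
```

View pics/w4.png

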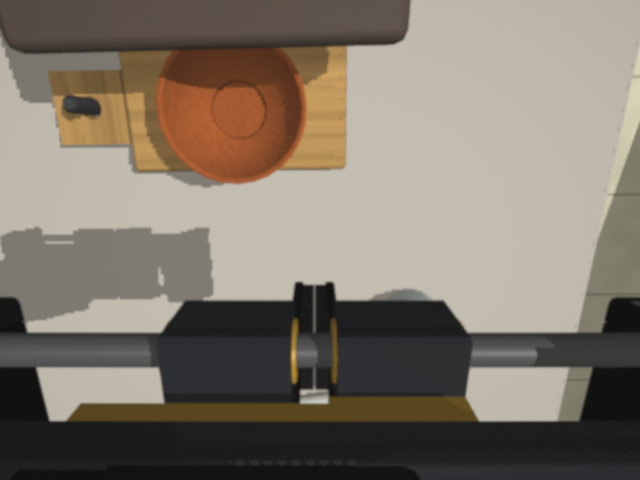

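The wrist view shows the whole board clear of the gripper. Its front edge runs from (137,170) to (343,167), the lip from (25,52) to (395,41), the pin is in its hole, and the dish is upright with its base centre at (238,109). One numeric check before handing in.

Run:
```python
from h import *
s=ctrl.state()
a,b=wpt([140,170],.02,s),wpt([343,167.5],.02,s); print("edge",np.degrees(np.arctan2(b[1]-a[1],b[0]-a[0])))
l,m=wpt([35,52],.08,s),wpt([390,42],.08,s); print("lip",np.degrees(np.arctan2(m[1]-l[1],m[0]-l[0])))
g=endhdg([346,50],[345,163]); print("end",g[0])
d=wpt([238,109],.022,s); print("dish",d,"x in metate ~",d[1]-.171-.0137*(d[0]-.6117)+.0, "edge y",(a+b)/2)
```

```text
edge 0.3406296240534429
lip 1.03220354940632
end 0.49952738123667473
dish [ 0.60076127 -0.03304865  0.022     ] x in metate ~ -0.20389879371594652 edge y [ 0.60010768 -0.0834216   0.02      ]
```

Board and lip agree within 1°, and the dish is at -0.204, inside the allowed range.

```bash
python3 -c "
from h import *
print(ctrl.sign_off())"
```

```text
the job is handed in; nothing more can be done
None
```

I swung the board round and handed the job in: in my last check it was within about 1° of parallel to the lip, with the dish upright on it, its centre about 204 mm ahead of the stone's centre, and the arm clear; no verdict was returned.

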